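# Make up two workshop kits

## Task

Make up two project kits from the stock on the bench. In the yellow tray lay the long aluminium offcut and the red star knob; in the blue tray lay the short offcut and stand the green cup upright, and then, once the green cup stands released in the blue tray, gently lower the white tapered cup into it until it just rests on the bottom, without forcing it down. Everything must sit flat on its tray's floor, nothing leaning on a rim or lying on another part, and the black star knob stays where it is.

Things in the scene. Friction and masses are not known exactly. Their poses are not given: they have to be found in the camera images.
- yellow_tray: Yellow kit tray, made of yellow plastic, rectangular and open on top, 150 mm (x) by 200 mm (y) outside and 28 mm high, walls and floor 4 mm thick, no dividers, fixed to the bench. Origin: centre of its underside, on the bench top; inner floor 4 mm above it. Its x axis runs along the short side, y along the long side, z up. It comes turned by up to 0.12 rad.
- blue_tray: Blue kit tray, made of blue plastic, rectangular and open on top, 150 mm (x) by 200 mm (y) outside and 28 mm high, walls and floor 4 mm thick, no dividers, fixed to the bench. Origin: centre of its underside, on the bench top; inner floor 4 mm above it. Its x axis runs along the short side, y along the long side, z up. It comes turned by up to 0.12 rad.
- long_offcut_center (a point): The long aluminium T-slot extrusion offcut, bare silver with dark slots, a bar 100 mm long and 30 by 30 mm in section, lying on the bench, turned by up to about 50 degrees. The point is its centre (15 mm above what it lies on); x runs along its length, z up.
- short_offcut_center (a point): The short aluminium T-slot extrusion offcut, bare silver with dark slots, a bar 50 mm long and 30 by 30 mm in section, lying on the bench, turned by up to about 50 degrees. The point is its centre (15 mm above what it lies on); x runs along its length, z up.
- red_knob_center (a point): Red star knob: a round red plastic head 46 mm in diameter and 24 mm tall with seven lobes, on a dark steel foot 36 mm in diameter and 10 mm tall; 34 mm tall in all, standing foot down. The point is on its axis, half-way up (17 mm above what it stands on), within the head; z is its axis, up.
- black_knob_center (a point): Black star knob: a round black plastic head 46 mm in diameter and 24 mm tall with seven lobes, on a dark steel foot 36 mm in diameter and 10 mm tall; 34 mm tall in all, standing foot down. The point is on its axis, half-way up (17 mm above what it stands on), within the head; z is its axis, up. A spare: it must stay where it is (within 20 mm).
- green_cup_center (a point): Green tapered plastic cup, open at the top, 60 mm tall, outside diameter 52 mm at the foot and 64 mm at the rim; inside 47 mm at the inner floor and 58 mm at the mouth; the inner floor lies 5 mm above the foot. Stands upright. The point is on its axis, half-way up (30 mm above its foot); z up. It weighs about 80 g.
- white_cup_center (a point): White tapered cup, open top, upright, 95 mm tall, 60 g; outside diameter 43.4 mm at foot, 60.4 mm 85 mm up, 62.4 mm at rim. Point: on its axis, half-way up (47.5 mm above foot); z up. Home in the green cup it rests on the inner floor, under 2 mm play all round, point 22.5 mm above the green cup's, top 40 mm standing out: to set it in, hold it near the rim, fingertips 60 mm or more above its foot.
Mind the look-alikes: they are no part of the job. What is shaped like the part that bears long_offcut_center but purple or turquoise is not meant.

How it is judged:
By the outcome, as a careful person would: the job done as asked, in the order asked, and still so for the second after the job is handed in, with the robot touching nothing.
It also fails if it takes over 141 s, if anything falls off the work surface, if the arm or the gripper's body presses on something with over 40 N, if the wrist force passes 120 N, or if a joint passes its speed limit or range.

## Robot

A 7-joint arm with a two-finger parallel gripper is mounted at the origin on the work surface. World frame = base frame: x ahead of the robot, y to its left, z up, the work surface at z = 0. Lengths are in m, angles in rad, forces in N, time in s.
With the tool pointing down it reaches from about 0.425 to 0.825 m from the base axis. Payload 3.6 kg.
Tool frame: the origin (TCP) lies at the very end of the fingers, on their centre line; the grasp point (between the pads) lies 19 mm behind it; z points along the fingers, x is the direction in which the jaws open and shut, and the axes are right-handed (so a half turn about z gives the same grasp; the last joint's range is limited). The gripper opens to 93 mm and grips with 3 to 60 N. Pads are 15 mm wide; open, the fingers measure 128 mm over their backs; the gripper's body (75 mm by 188 mm) begins 65 mm behind the grasp point.
Start: joints at [1.177, 0.615, -0.013, 1.423, 0.008, 1.103, -0.04], TCP at [0.233, -0.607, 0.219] pointing down, gripper open.
Joint ranges: [-3.12, 3.12], [-0.3, 2.06], [-1.34, 1.32], [0.26, 2.42], [-1.36, 4.5], [0.01, 1.98], [-2.84, 2.84]. Speed limits (rad/s): [2.79, 2.79, 3.14, 3.14, 3.14, 3.14, 3.14].

## Interface

Orientations are given as a 3x3 rotation matrix whose columns are the frame's x, y, z axes.
In Python, from workcell import env gives the robot as it stands.
- The arm moves only by the tool carry_out, never from a script. Its argument "steps" is a list of rows, each a list of 3 entries, a list of its own where there are three numbers: the shift along the tool's x, y, z in mm, then the turn, a rotation vector about the tool's x, y, z in degrees, then the gripper command: -1 is shut, 1 is fully open, values between are in proportion. A call has 1 to 12 rows; each row shifts and turns the commanded pose from where the row before left it, along the tool's axes as they then stand; what a row does not reach is not made up. A row lasts 1/12 s, in which the tool goes at most 41.7 mm and 7.16 degrees, less where a joint would pass 70% of its speed; a pose out of reach is approached as far as the arm can. A call is refused whole if a number of a shift passes 41.7 or a number of a turn 7.16, either way. A call with a gripper value outside its range is refused whole. The fingers move at their own pace and stop on an object; "grip_force" is the grip in N (left out, the last holds). Time passes only in rows, so rows that do not move let the fingers close. It gives the time, the measured TCP pose, the force and the opening at its end, in the units of the state.
- env.get_obs(): the state, without advancing time (a new reading comes with each control period).
- env.capture(name): name is "scene" or "top"; returns (picture, depth): 480x640x3 uint8, red, green, blue; 480x640 float32, m along the optical axis (not along the pixel's ray), 0 where there is no reading.
- env.get_calibration(name): a dict with "fx", "fy", "cx", "cy" (pixels), "origin" and "rotation" of the camera in the world. Camera axes: x right, y down, z forward; pixel columns grow to the right and rows downward; lengths in m; the calibration is good to about 2 mm. A picture is of the moment at which its call begins. get_calibration takes no time and is no camera call.
- env.close_job(): hands the job in, once; it reports no verdict.
Trained networks look in the newest picture that a camera, given by its name, has taken for a name from the list of things; names that differ only in an ending like _2 or _b are one class to them, and where a whole thing is asked for, a point or a joint stands for the part that bears it (a point fixed in the world has none). Each returns a list of dicts, best first, with "score" (0 to 1); they miss things now and then, are a little off and sometimes report something else, mostly with a low value. They report only what shows in the picture. A call takes as long as a camera call. They do not tell look-alikes from the thing itself.
- env.find_in(camera, thing): "box" ([left, top, right, bottom] in pixels, round what is visible of it).
- env.trace(camera, thing): "pixels" (480x640 bool, what is visible of it) and "box" ([left, top, right, bottom] in pixels, round what is visible of it).
- env.tip_of(camera, thing): "at" ([column, row] in pixels: a listed point, or the origin of a listed thing).
The state is a dict: "time_s": time; "joint_positions": joint angles; "joint_velocities": joint speeds; "tau": joint torques, N m; "ee_pos": TCP position; "eef_rot": TCP orientation; "contact_force": force on the tool from outside, world axes, zero at the start; "wrist_torque": the same for the moment, N m; "opening": finger opening in m.
Only numpy, scipy, OpenCV 4.12 (cv2) and the standard library are available. Lean on these libraries where they do the work, as an engineer would, in place of code of your own. Each camera call takes 0.05 s, during which the arm holds its last target.

## Working session

There is one attempt and no reset: what is moved stays moved. The work goes in short steps, Python scripts to look and compute and a tool call to move; the robot and the scene stay as the last step left them, time stands still between calls to the robot, and variables do not carry over. Pictures are saved under pics/ and viewed, and the job is handed in when it is done.

Besides the shell and the picture viewer there is one more tool, called as name(argument=value, ...) on one line, values as JSON. carry_out: Moves the arm, as the interface text tells. Its arguments: {"type":"object","properties":{"steps":{"type":"array","items":{"type":"array"}},"grip_force":{"type":"number"}},"required":["steps"]}

```bash
ls; mkdir -p pics; cat > h.py <<'E'
import numpy as np, cv2
from workcell import env
def snap(cam,fn):
    im,d=env.capture(cam); cv2.imwrite('pics/'+fn,im[:,:,::-1]); return im,d
def px(cam,u,v,z):
    c=env.get_calibration(cam);R=np.array(c['rotation']);o=np.array(c['origin'])
    r=R@np.array([(u-c['cx'])/c['fx'],(v-c['cy'])/c['fy'],1]); return o+r*(z-o[2])/r[2]
def cloud(cam,d):
    c=env.get_calibration(cam);R=np.array(c['rotation']);o=np.array(c['origin'])
    v,u=np.mgrid[:480,:640]
    P=np.stack([(u-c['cx'])/c['fx']*d,(v-c['cy'])/c['fy']*d,d],-1)
    return P@R.T+o
E
python3 - <<'E'
from h import *
for c in('scene','top'):
    snap(c,c+'0.png');k=env.get_calibration(c);print(c,k['fx'],np.round(k['origin'],3),np.round(k['rotation'],2).tolist())
s=env.get_obs();print(s)
E
```

```text
pics
scene 455.746583800349 [1.135 0.405 0.601] [[-0.54, 0.45, -0.71], [0.84, 0.3, -0.45], [0.01, -0.84, -0.55]]
top 510.99557619798077 [ 0.345 -0.009  1.063] [[0.01, -0.99, 0.14], [-1.0, -0.01, -0.0], [0.0, -0.14, -0.99]]
{'time_s': 0.1, 'joint_positions': array([ 1.17750752,  0.61582539, -0.01263203,  1.42474313,  0.00807835,
        1.10340146, -0.04038711]), 'joint_velocities': array([ 1.52957904e-03, -4.34977482e-03, -3.28063046e-04, -4.00168646e-03,
       -3.89181261e-04, -1.34426881e-03,  8.17233972e-05]), 'tau': array([ 2.28678728e-03, -4.60042834e+01,  2.10077106e-01, -1.66245568e+01,
       -6.12682337e-02,  1.69778260e-02,  1.08351965e-04]), 'ee_pos': array([ 0.23286943, -0.60608445,  0.21759361]), 'eef_rot': array([[ 3.58694607e-01, -9.33454594e-01, -8.35861788e-04],
       [-9.33452066e-01, -3.58695581e-01,  2.17282665e-03],
       [-2.32805495e-03,  8.55710456e-07, -9.99997290e-01]]), 'contact_force': array([0.19274344, 0.8921232 , 0.35930628]), 'wrist_torque': array([-0.00559042, -0.03431832,  0.01397839]), 'opening': 0.09306215059574773}
```

View pics/scene0.png

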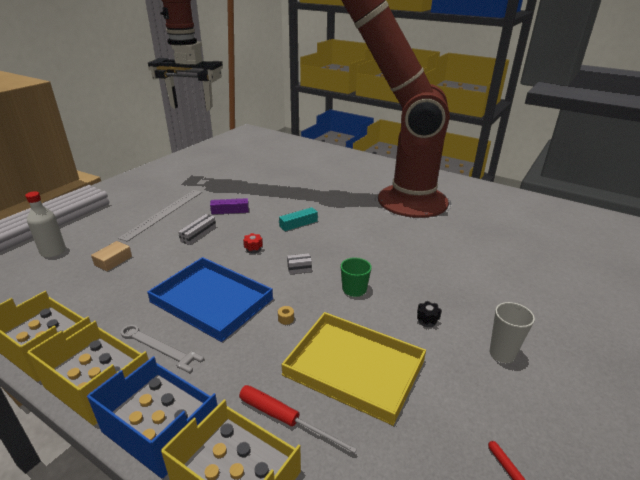

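View pics/top0.png

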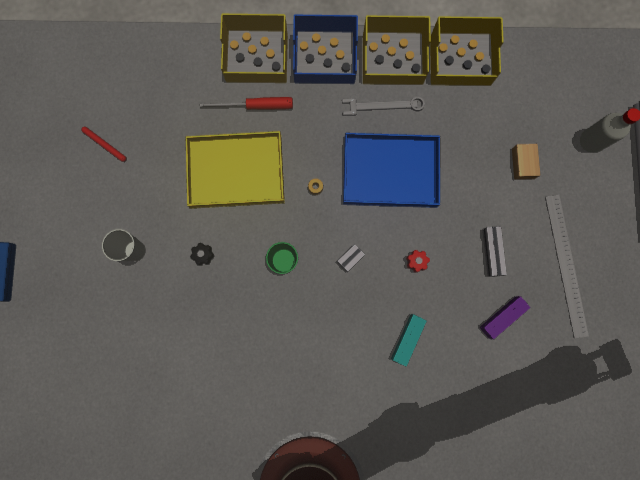

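The top view shows yellow tray at (235,170), blue tray (392,170), long offcut (495,251), short (351,258), red knob (419,261), black knob (202,254), green cup (282,259) and white cup (119,246). The purple and turquoise bars are decoys.

```bash
cat > meas.py <<'E'
from h import *
im,d=env.capture('top');P=cloud('top',d)
def top(thing,zlo,zhi):
    for r in env.trace('top',thing)[:3]:
        m=r['pixels']&(d>0); Q=P[m]; Q=Q[(Q[:,2]>zlo)&(Q[:,2]<zhi)]
        if len(Q)<10: print(thing,'few',r['box']);continue
        (c,s,a)=cv2.minAreaRect((Q[:,:2]*1000).astype(np.float32))
        print(thing,round(r['score'],2),np.round(r['box']),'n',len(Q),'rect c',np.round(c,1),'size',np.round(s,1),'ang',round(a,1),'zmed',round(np.median(Q[:,2]),4),'mean',np.round(Q[:,:2].mean(0),4))
if __name__=='__main__':
    for t,a,b in [('yellow_tray',.02,.04),('blue_tray',.02,.04),('long_offcut_center',.024,.04),('short_offcut_center',.024,.04),('red_knob_center',.026,.05),('black_knob_center',.026,.05),('green_cup_center',.055,.07),('white_cup_center',.088,.105)]: top(t,a,b)
    for t,z in [('green_cup_center',.03),('white_cup_center',.0475),('red_knob_center',.017),('black_knob_center',.017),('long_offcut_center',.015),('short_offcut_center',.015),('yellow_tray',0),('blue_tray',0)]:
        r=env.tip_of('top',t)
        print(t,[(round(q['score'],2),np.round(px('top',*q['at'],z),4)) for q in r[:3]])
E
python3 meas.py
```

```text
yellow_tray 0.59 [188. 131. 284. 207.] n 827 rect c [642.2 168.3] size [151.7 200.2] ang 4.1 zmed 0.0268 mean [0.6433 0.1724]
yellow_tray 0.59 [413. 248. 431. 272.] n 347 rect c [ 452.5 -211.9] size [42.3 42.8] ang 24.0 zmed 0.0329 mean [ 0.452  -0.2121]
blue_tray 0.92 [343. 133. 438. 206.] n 788 rect c [ 646.2 -161.7] size [199.5 152.6] ang 88.9 zmed 0.0267 mean [ 0.648  -0.1638]
long_offcut_center 0.81 [482. 226. 508. 277.] n 703 rect c [ 473.7 -372.9] size [97.9 31.1] ang 4.0 zmed 0.0293 mean [ 0.4723 -0.3719]
long_offcut_center 0.62 [392. 312. 425. 365.] n 776 rect c [ 293.7 -193.8] size [ 30.6 100.2] ang 64.8 zmed 0.0295 mean [ 0.2934 -0.1936]
long_offcut_center 0.58 [481. 297. 530. 338.] n 751 rect c [ 340.5 -389.5] size [ 31.  100.6] ang 40.6 zmed 0.0293 mean [ 0.3395 -0.3876]
short_offcut_center 0.78 [338. 246. 363. 269.] n 356 rect c [457.2 -76.6] size [29.8 50.6] ang 43.7 zmed 0.0297 mean [ 0.4566 -0.0764]
red_knob_center 0.78 [412. 248. 430. 274.] n 337 rect c [ 452.6 -213.3] size [41.2 44.5] ang 44.6 zmed 0.033 mean [ 0.4524 -0.2126]
red_knob_center 0.32 [268. 246. 298. 2
[... 710 characters left out ...]
6.1 zmed 0.0936 mean [0.4699 0.3754]
white_cup_center few [480.9, 223.5, 510.6, 275.6]
white_cup_center few [338.0, 245.4, 366.4, 268.2]
green_cup_center [(0.93, array([0.4466, 0.0598, 0.03  ])), (0.61, array([0.4686, 0.3736, 0.03  ]))]
white_cup_center [(0.67, array([0.4719, 0.3727, 0.0475]))]
red_knob_center []
black_knob_center [(0.65, array([0.4615, 0.2281, 0.017 ]))]
long_offcut_center [(0.92, array([ 0.2938, -0.187 ,  0.015 ])), (0.79, array([ 0.4796, -0.3728,  0.015 ])), (0.74, array([ 0.3373, -0.3877,  0.015 ]))]
short_offcut_center [(0.61, array([ 0.4575, -0.0805,  0.015 ]))]
yellow_tray [(0.76, array([0.6448, 0.1645, 0.    ]))]
blue_tray [(0.69, array([ 0.652 , -0.1617,  0.    ]))]
```

```bash
cat > plan.py <<'E'
import sys
from h import *
# usage: plan.py x y z jawdeg  (mm)
def st():
    s=env.get_obs();R=np.array(s['eef_rot']);p=np.array(s['ee_pos'])*1000
    return s,R,p
def plan(x,y,z,j):
    s,R,p=st();a=np.degrees(np.arctan2(R[1,0],R[0,0]))
    t=-((j-a+90)%180-90)
    b=np.radians(a-t);D=np.array([x,y,z])-p
    print('t',round(s['time_s'],2),'p',p.round(1),'jaw',round(a,1),'tilt',R[:2,2].round(4),'open',round(s['opening']*1000,1),'F',np.round(s['contact_force'],1),'j',np.round(s['joint_positions'],2))
    print('turn z',round(t,2),'then shift x %.1f y %.1f z %.1f'%(D[0]*np.cos(b)+D[1]*np.sin(b), D[0]*np.sin(b)-D[1]*np.cos(b),-D[2]))
plan(*map(float,sys.argv[1:5]))
E
cat > circ.py <<'E'
from h import *
from scipy.optimize import least_squares
im,d=env.capture('top');P=cloud('top',d)
for t,lo,hi,r in [('green_cup_center',.057,.064,.0305),('white_cup_center',.091,.099,.0305)]:
    m=cv2.dilate(env.trace('top',t)[0]['pixels'].astype(np.uint8),np.ones((7,7)))>0
    Q=P[m&(d>0)];Q=Q[(Q[:,2]>lo)&(Q[:,2]<hi)]
    f=least_squares(lambda c:np.hypot(Q[:,0]-c[0],Q[:,1]-c[1])-c[2],[*Q[:,:2].mean(0),r],loss='soft_l1',f_scale=.002)
    f2=least_squares(lambda c:np.hypot(Q[:,0]-c[0],Q[:,1]-c[1])-r,Q[:,:2].mean(0),loss='soft_l1',f_scale=.002)
    print(t,len(Q),f.x.round(4),f2.x.round(4))
E
python3 circ.py; python3 plan.py 474 -373 120 94.2
```

```text
green_cup_center 141 [0.4516 0.0618 0.03  ] [0.4516 0.0618]
white_cup_center 163 [0.4686 0.3723 0.0295] [0.4686 0.3723]
t 1.1 p [ 233.1 -606.7  218.6] jaw -69.0 tilt [0.     0.0001] open 93.1 F [-0.6  0.   0.3] j [ 1.18  0.61 -0.01  1.42  0.01  1.1  -0.04]
turn z 16.82 then shift x -215.5 y -257.4 z 98.6
```

carry_out(steps=[[[0,0,0],[0,0,5.6],0.2],[[0,0,0],[0,0,5.6],0.2],[[-24,-28.6,0],[0,0,5.6],0.2],[[-24,-28.6,0],[0,0,0],0.2],[[-24,-28.6,0],[0,0,0],0.2],[[-24,-28.6,8],[0,0,0],0.2],[[-24,-28.6,15],[0,0,0],0.2],[[-24,-28.6,15],[0,0,0],0.2],[[-24,-28.6,15],[0,0,0],0.2],[[-24,-28.6,15],[0,0,0],0.2],[[-24,-28.6,15],[0,0,0],0.2],[[0,0,15],[0,0,0],0.2]])

```text
time_s: 2.1
ee_pos: [0.48, -0.3603, 0.1201]
eef_rot: [[0.088, -0.996, 0.007], [-0.996, -0.088, 0.006], [-0.006, -0.007, -1.0]]
contact_force: [0.9, 1.5, 0.3]
opening: 0.0555
```

```bash
python3 plan.py 474 -373 4 94.2
```

```text
t 2.1 p [ 480.  -360.3  120.1] jaw -85.0 tilt [0.0067 0.0063] open 55.5 F [0.9 1.5 0.3] j [ 0.59  0.64  0.04  1.69 -0.04  0.81 -0.83]
turn z 0.85 then shift x 12.2 y 6.9 z 116.1
```

carry_out(steps=[[[0,0,15],[0,0,0],0.2],[[0,0,30],[0,0,0],0.2],[[0,0,20],[0,0,0],0.2],[[0,0,0],[0,0,0],0.2]])

```text
time_s: 2.43
ee_pos: [0.4688, -0.3677, 0.0516]
eef_rot: [[0.074, -0.997, -0.007], [-0.997, -0.074, 0.005], [-0.006, 0.007, -1.0]]
contact_force: [-0.7, 0.1, -1.0]
opening: 0.0559
```

```bash
python3 plan.py 474 -373 5 94.2
```

```text
t 2.43 p [ 468.8 -367.7   51.6] jaw -85.8 tilt [-0.007   0.0053] open 55.9 F [-0.7  0.1 -1. ] j [ 0.6   0.74  0.04  1.74 -0.05  0.67 -0.83]
turn z 0.05 then shift x 5.7 y -4.8 z 46.6
```

carry_out(steps=[[[0,0,0],[0,0,0],0.2],[[0,0,0],[0,0,0],0.2],[[0,0,0],[0,0,0],0.2]])

```text
time_s: 2.68
ee_pos: [0.4724, -0.3709, 0.0575]
eef_rot: [[0.073, -0.997, 0.003], [-0.997, -0.073, -0.002], [0.002, -0.003, -1.0]]
contact_force: [0.3, -0.6, 0.5]
opening: 0.0556
```

```bash
python3 plan.py 474 -373 5 94.2
```

```text
t 2.68 p [ 472.4 -370.9   57.5] jaw -85.8 tilt [ 0.003  -0.0021] open 55.6 F [ 0.3 -0.6  0.5] j [ 0.6   0.73  0.04  1.74 -0.05  0.67 -0.83]
turn z 0.01 then shift x 2.3 y -1.5 z 52.5
```

carry_out(steps=[[[2,-1.5,8],[0,0,0],0.2],[[0,0,14],[0,0,0],0.2],[[0,0,12],[0,0,0],0.2],[[0,0,9],[0,0,0],0.2],[[0,0,6],[0,0,0],0.2],[[0,0,3],[0,0,0],0.2],[[0,0,0],[0,0,0],0.2],[[0,0,0],[0,0,0],-1],[[0,0,0],[0,0,0],-1],[[0,0,0],[0,0,0],-1],[[0,0,0],[0,0,0],-1],[[0,0,0],[0,0,0],-1]], grip_force=30)

```text
time_s: 3.68
ee_pos: [0.4732, -0.3723, 0.0042]
eef_rot: [[0.073, -0.997, 0.001], [-0.997, -0.073, -0.001], [0.001, -0.001, -1.0]]
contact_force: [0.1, 0.3, 0.9]
opening: 0.0298
```

```bash
python3 plan.py 644.5 133 100 4.1
```

```text
t 3.68 p [ 473.2 -372.3    4.2] jaw -85.8 tilt [ 0.001 -0.001] open 29.8 F [0.1 0.3 0.9] j [ 0.61  0.81  0.04  1.76 -0.05  0.57 -0.82]
turn z -89.89 then shift x 207.0 y -491.7 z -95.8
```

carry_out(steps=[[[0,0,-5],[0,0,0],-1],[[0,0,-10],[0,0,0],-1],[[0,0,-15],[0,0,-3],-1],[[0,0,-15],[0,0,-6],-1],[[0,0,-15],[0,0,-7],-1],[[0,0,-15],[0,0,-7],-1],[[0,0,-13],[0,0,-7],-1],[[0,0,-8],[0,0,-7],-1],[[0,0,0],[0,0,-7],-1],[[0,0,0],[0,0,-7],-1],[[0,0,0],[0,0,-7],-1],[[0,0,0],[0,0,-7],-1]])

```text
time_s: 4.68
ee_pos: [0.4727, -0.372, 0.1007]
eef_rot: [[0.937, -0.349, 0.0], [-0.349, -0.937, -0.001], [0.001, 0.001, -1.0]]
contact_force: [1.1, -0.2, -0.4]
opening: 0.0296
```

carry_out(steps=[[[0,0,0],[0,0,-7],-1],[[0,0,0],[0,0,-7],-1],[[0,0,0],[0,0,-6],-1],[[0,0,0],[0,0,-4.9],-1],[[0,0,0],[0,0,0],-1]])

```text
time_s: 5.1
ee_pos: [0.4724, -0.3723, 0.1003]
eef_rot: [[0.997, 0.072, -0.0], [0.072, -0.997, -0.001], [-0.0, 0.0, -1.0]]
contact_force: [-0.6, -0.7, -1.3]
opening: 0.0301
```

```bash
python3 plan.py 644.5 133 90 4.1
```

```text
t 5.1 p [ 472.4 -372.3  100.3] jaw 4.2 tilt [-0.0001 -0.0005] open 30.1 F [-0.6 -0.7 -1.3] j [ 0.88  0.7  -0.41  1.69  0.36  0.82  0.38]
turn z 0.06 then shift x 207.7 y -491.7 z 10.3
```

carry_out(steps=[[[4.2,-10,0],[0,0,0],-1],[[8.4,-20,0],[0,0,0],-1],[[12.7,-30,0],[0,0,0],-1],[[15.2,-36,0],[0,0,0],-1],[[15.2,-36,0],[0,0,0],-1],[[15.2,-36,0],[0,0,0],-1],[[15.2,-36,0],[0,0,0],-1],[[15.2,-36,0],[0,0,0],-1],[[15.2,-36,0],[0,0,0],-1],[[15.2,-36,0],[0,0,0],-1],[[15.2,-36,0],[0,0,0],-1],[[15.2,-36,0],[0,0,0],-1]])

```text
time_s: 6.1
ee_pos: [0.6071, 0.026, 0.1003]
eef_rot: [[0.998, 0.071, 0.0], [0.071, -0.998, 0.0], [0.0, -0.0, -1.0]]
contact_force: [-0.6, -0.1, -1.0]
opening: 0.0298
```

carry_out(steps=[[[15.2,-36,0],[0,0,0],-1],[[12.7,-30,0],[0,0,0],-1],[[8.4,-20,0],[0,0,0],-1],[[5.1,-12,0],[0,0,0],-1],[[3.4,-8,0],[0,0,0],-1],[[0.8,-2,0],[0,0,0],-1],[[0,0,0],[0,0,0],-1],[[0,0,0],[0,0,0],-1],[[0,0,0],[0,0,0],-1]])

```text
time_s: 6.85
ee_pos: [0.6447, 0.1312, 0.0996]
eef_rot: [[0.998, 0.069, -0.0], [0.069, -0.998, -0.002], [-0.001, 0.002, -1.0]]
contact_force: [0.1, -0.2, 0.1]
opening: 0.0298
```

```bash
python3 plan.py 644.5 133 9 4.1
```

```text
t 6.85 p [644.7 131.2  99.6] jaw 3.9 tilt [-0.0005 -0.0018] open 29.8 F [ 0.1 -0.2  0.1] j [-0.04  0.77 -0.35  1.52  0.31  0.91 -0.42]
turn z -0.16 then shift x -0.0 y -1.8 z 90.6
```

carry_out(steps=[[[0,-2,8],[0,0,0],-1],[[0,0,16],[0,0,0],-1],[[0,0,20],[0,0,0],-1],[[0,0,18],[0,0,0],-1],[[0,0,13],[0,0,0],-1],[[0,0,8],[0,0,0],-1],[[0,0,5],[0,0,0],-1],[[0,0,2],[0,0,0],-1],[[0,0,0.5],[0,0,0],-1],[[0,0,0],[0,0,0],-1],[[0,0,0],[0,0,0],-1]])

```text
time_s: 7.77
ee_pos: [0.6453, 0.1361, 0.0101]
eef_rot: [[0.997, 0.072, 0.002], [0.072, -0.997, 0.001], [0.002, -0.0, -1.0]]
contact_force: [0.1, 0.4, -0.8]
opening: 0.0298
```

carry_out(steps=[[[0,0,1],[0,0,0],-1],[[0,0,0.7],[0,0,0],-1],[[0,0,0],[0,0,0],-1],[[0,0,0],[0,0,0],0],[[0,0,0],[0,0,0],0],[[0,0,0],[0,0,0],0],[[0,0,-6],[0,0,0],0],[[0,0,-14],[0,0,0],0],[[0,0,-20],[0,0,0],0],[[0,0,-20],[0,0,0],0],[[0,0,-18],[0,0,0],0],[[0,0,-10],[0,0,0],0]])

```text
time_s: 8.77
ee_pos: [0.6462, 0.1366, 0.0994]
eef_rot: [[0.997, 0.072, 0.005], [0.072, -0.997, 0.002], [0.005, -0.001, -1.0]]
contact_force: [0.4, -0.1, 0.8]
opening: 0.0468
```

```bash
python3 plan.py 452.5 -212.8 60 -20; python3 - <<'E'
from h import *
snap('top','t1.png')
E
```

```text
t 8.77 p [646.2 136.6  99.4] jaw 4.1 tilt [0.0051 0.0016] open 46.8 F [ 0.4 -0.1  0.8] j [-0.05  0.77 -0.35  1.52  0.31  0.9  -0.43]
turn z 24.12 then shift x -62.5 y 394.5 z 39.4
```

View pics/t1.png

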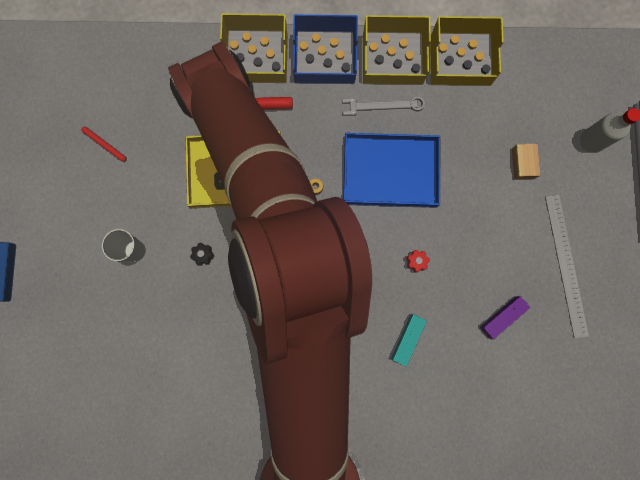

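```bash
python3 - <<'E'
import cv2
i=cv2.imread('pics/top0.png')[240:282,398:440];cv2.imwrite('pics/rk.png',cv2.resize(i,None,fx=12,fy=12,interpolation=cv2.INTER_CUBIC))
E
```

```text
(no output)
```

View pics/rk.png

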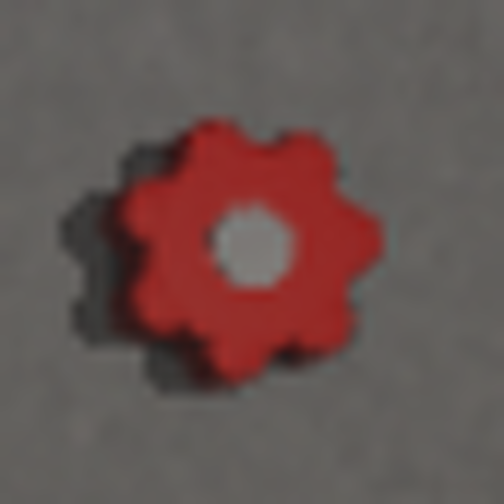

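```bash
python3 plan.py 452.5 -212.8 60 -9.9
```

```text
t 8.82 p [647.  136.8 100.5] jaw 4.1 tilt [0.0074 0.0022] open 46.3 F [-0.3  0.4  1.4] j [-0.05  0.77 -0.35  1.52  0.31  0.9  -0.43]
turn z 14.01 then shift x -131.5 y 377.8 z 40.5
```

carry_out(steps=[[[0,0,0],[0,0,7],0.5],[[-3.5,10,0],[0,0,7],0.5],[[-7,20,0],[0,0,0],0.5],[[-10.5,30,0],[0,0,0],0.5],[[-12.2,35,0],[0,0,0],0.5],[[-12.2,35,0],[0,0,0],0.5],[[-12.2,35,0],[0,0,0],0.5],[[-12.2,35,0],[0,0,0],0.5],[[-12.2,35,0],[0,0,0],0.5],[[-12.2,35,0],[0,0,0],0.5],[[-12.2,35,0],[0,0,0],0.5],[[-10.5,30,5],[0,0,0],0.5]])

```text
time_s: 9.82
ee_pos: [0.4718, -0.1772, 0.091]
eef_rot: [[0.985, -0.173, 0.001], [-0.173, -0.985, -0.001], [0.001, 0.001, -1.0]]
contact_force: [-0.4, 0.5, 0.2]
opening: 0.0697
```

carry_out(steps=[[[-7,20,8],[0,0,0],0.5],[[-4.5,13,10],[0,0,0],0.5],[[-2.5,7,8],[0,0,0],0.5],[[-1,3,6],[0,0,0],0.5],[[0,0,3],[0,0,0],0.5],[[0,0,0],[0,0,0],0.5],[[0,0,0],[0,0,0],0.5],[[0,0,0],[0,0,0],0.5],[[0,0,0],[0,0,0],0.5]])

```text
time_s: 10.57
ee_pos: [0.4518, -0.2136, 0.0559]
eef_rot: [[0.985, -0.17, 0.001], [-0.17, -0.985, 0.0], [0.001, -0.0, -1.0]]
contact_force: [-0.3, -0.7, 0.3]
opening: 0.0698
```

```bash
python3 plan.py 452.5 -212.8 5 -9.9
```

```text
t 10.57 p [ 451.8 -213.6   55.9] jaw -9.8 tilt [0.0011 0.0001] open 69.8 F [-0.3 -0.7  0.3] j [ 0.59  0.64 -0.29  2.01  0.34  0.53 -0.11]
turn z 0.12 then shift x 0.6 y -0.9 z 50.9
```

carry_out(steps=[[[0.6,-0.9,6],[0,0,0],0.5],[[0,0,13],[0,0,0],0.5],[[0,0,13],[0,0,0],0.5],[[0,0,9],[0,0,0],0.5],[[0,0,6],[0,0,0],0.5],[[0,0,3],[0,0,0],0.5],[[0,0,1],[0,0,0],0.5],[[0,0,0],[0,0,0],-1],[[0,0,0],[0,0,0],-1],[[0,0,0],[0,0,0],-1],[[0,0,0],[0,0,0],-1],[[0,0,0],[0,0,0],-1]], grip_force=20)

```text
time_s: 11.57
ee_pos: [0.452, -0.2138, 0.0049]
eef_rot: [[0.985, -0.172, 0.001], [-0.172, -0.985, -0.0], [0.001, 0.0, -1.0]]
contact_force: [0.1, 0.2, 1.0]
opening: 0.046
```

```bash
python3 plan.py 637.7 227.8 100 -9.9
```

```text
t 11.57 p [ 452.  -213.8    4.9] jaw -9.9 tilt [ 0.0009 -0.0003] open 46.0 F [0.1 0.2 1. ] j [ 0.55  0.73 -0.23  2.04  0.39  0.41 -0.16]
turn z 0.01 then shift x 107.0 y -467.0 z -95.1
```

carry_out(steps=[[[0,0,-5],[0,0,0],-1],[[0,0,-12],[0,0,0],-1],[[0,0,-20],[0,0,0],-1],[[0,0,-22],[0,0,0],-1],[[0,0,-18],[0,0,0],-1],[[2.3,-10,-12],[0,0,0],-1],[[4.6,-20,-6],[0,0,0],-1],[[6.9,-30,0],[0,0,0],-1],[[8.7,-38,0],[0,0,0],-1],[[8.7,-38,0],[0,0,0],-1],[[8.7,-38,0],[0,0,0],-1],[[8.7,-38,0],[0,0,0],-1]])

```text
time_s: 12.57
ee_pos: [0.5362, -0.0115, 0.0999]
eef_rot: [[0.985, -0.172, 0.0], [-0.172, -0.985, -0.0], [0.0, 0.0, -1.0]]
contact_force: [1.1, -0.0, -0.3]
opening: 0.0457
```

carry_out(steps=[[[8.7,-38,0],[0,0,0],-1],[[8.7,-38,0],[0,0,0],-1],[[8.7,-38,0],[0,0,0],-1],[[8.7,-38,0],[0,0,0],-1],[[8.7,-38,0],[0,0,0],-1],[[6.9,-30,0],[0,0,0],-1],[[4.1,-18,0],[0,0,0],-1],[[2.3,-10,0],[0,0,0],-1],[[1.1,-5,0],[0,0,0],-1],[[0.5,-2,0],[0,0,0],-1],[[0,0,0],[0,0,0],-1],[[0,0,0],[0,0,0],-1]])

```text
time_s: 13.57
ee_pos: [0.6372, 0.2256, 0.0995]
eef_rot: [[0.985, -0.174, -0.001], [-0.174, -0.985, -0.002], [-0.0, 0.002, -1.0]]
contact_force: [0.0, -0.4, -1.3]
opening: 0.0461
```

```bash
python3 plan.py 637.7 227.8 9.5 -9.9
```

```text
t 13.57 p [637.2 225.6  99.5] jaw -10.0 tilt [-0.0005 -0.0018] open 46.1 F [ 0.  -0.4 -1.3] j [-0.22  0.79 -0.28  1.46  0.25  0.93 -0.75]
turn z -0.12 then shift x 0.1 y -2.2 z 90.0
```

carry_out(steps=[[[0,0,8],[0,0,0],-1],[[0,0,16],[0,0,0],-1],[[0,0,20],[0,0,0],-1],[[0,0,18],[0,0,0],-1],[[0,0,12],[0,0,0],-1],[[0,0,8],[0,0,0],-1],[[0,0,4],[0,0,0],-1],[[0,0,2],[0,0,0],-1],[[0,0,1],[0,0,0],-1],[[0,0,0],[0,0,0],-1],[[0,0,0],[0,0,0],-1],[[0,0,0],[0,0,0],-1]])

```text
time_s: 14.57
ee_pos: [0.6378, 0.2283, 0.0113]
eef_rot: [[0.985, -0.172, 0.001], [-0.172, -0.985, 0.001], [0.001, -0.001, -1.0]]
contact_force: [0.6, -0.0, -0.4]
opening: 0.0457
```

carry_out(steps=[[[0,0,1.2],[0,0,0],-1],[[0,0,1],[0,0,0],-1],[[0,0,0],[0,0,0],-1],[[0,0,0],[0,0,0],0.35],[[0,0,0],[0,0,0],0.35],[[0,0,0],[0,0,0],0.35],[[0,0,-6],[0,0,0],0.35],[[0,0,-14],[0,0,0],0.35],[[0,0,-20],[0,0,0],0.35],[[0,0,-20],[0,0,0],0.35],[[0,0,-18],[0,0,0],0.35],[[0,0,-10],[0,0,0],0.35]])

```text
time_s: 15.57
ee_pos: [0.6388, 0.2289, 0.1003]
eef_rot: [[0.985, -0.172, 0.005], [-0.172, -0.985, 0.002], [0.005, -0.003, -1.0]]
contact_force: [0.3, 0.3, -0.6]
opening: 0.0632
```

```bash
python3 plan.py 457.2 -76.6 60 43.7
```

```text
t 15.57 p [638.8 228.9 100.3] jaw -9.9 tilt [0.005  0.0023] open 63.2 F [ 0.3  0.3 -0.6] j [-0.22  0.79 -0.28  1.46  0.25  0.92 -0.75]
turn z -53.59 then shift x -342.4 y 95.4 z 40.3
```

carry_out(steps=[[[0,0,0],[0,0,-3.6],0.2],[[0,0,0],[0,0,-7],0.2],[[0,0,0],[0,0,-7],0.2],[[0,0,0],[0,0,-7],0.2],[[0,0,0],[0,0,-7],0.2],[[0,0,0],[0,0,-7],0.2],[[0,0,0],[0,0,-7],0.2],[[0,0,0],[0,0,-5],0.2],[[-10,2.8,0],[0,0,-3],0.2],[[-20,5.6,0],[0,0,0],0.2],[[-30,8.4,0],[0,0,0],0.2],[[-36,10,0],[0,0,0],0.2]])

```text
time_s: 16.57
ee_pos: [0.5858, 0.1439, 0.0968]
eef_rot: [[0.721, 0.693, 0.002], [0.693, -0.721, 0.002], [0.003, -0.0, -1.0]]
contact_force: [0.6, -0.9, -0.5]
opening: 0.0558
```

carry_out(steps=[[[-36,10,0],[0,0,0],0.2],[[-36,10,0],[0,0,0],0.2],[[-36,10,0],[0,0,0],0.2],[[-36,10,0],[0,0,0],0.2],[[-36,10,0],[0,0,0],0.2],[[-30,8.4,0],[0,0,0],0.2],[[-20,5.6,6],[0,0,0],0.2],[[-10,2.8,12],[0,0,0],0.2],[[-5,1.4,14],[0,0,0],0.2],[[-1.4,0.4,8],[0,0,0],0.2],[[0,0,0],[0,0,0],0.2],[[0,0,0],[0,0,0],0.2]])

```text
time_s: 17.57
ee_pos: [0.4558, -0.0766, 0.0565]
eef_rot: [[0.722, 0.692, 0.0], [0.692, -0.722, 0.0], [0.001, -0.0, -1.0]]
contact_force: [-0.2, -0.0, 0.2]
opening: 0.0559
```

carry_out(steps=[[[0,0,0],[0,0,0],0.2],[[0,0,0],[0,0,0],0.2]])

```text
time_s: 17.73
ee_pos: [0.4562, -0.0765, 0.0569]
eef_rot: [[0.722, 0.692, 0.002], [0.692, -0.722, 0.0], [0.001, 0.001, -1.0]]
contact_force: [0.4, 0.1, -0.1]
opening: 0.056
```

```bash
python3 plan.py 457.2 -76.6 5 43.7
```

```text
t 17.73 p [456.2 -76.5  56.9] jaw 43.8 tilt [0.0018 0.0003] open 56.0 F [ 0.4  0.1 -0.1] j [ 0.46  0.63 -0.5   2.11  0.59  0.53  0.29]
turn z 0.09 then shift x 0.6 y 0.8 z 51.9
```

carry_out(steps=[[[0.6,0.8,6],[0,0,0],0.2],[[0,0,13],[0,0,0],0.2],[[0,0,13],[0,0,0],0.2],[[0,0,10],[0,0,0],0.2],[[0,0,6],[0,0,0],0.2],[[0,0,3],[0,0,0],0.2],[[0,0,1],[0,0,0],0.2],[[0,0,0],[0,0,0],-1],[[0,0,0],[0,0,0],-1],[[0,0,0],[0,0,0],-1],[[0,0,0],[0,0,0],-1],[[0,0,0],[0,0,0],-1]], grip_force=25)

```text
time_s: 18.73
ee_pos: [0.4565, -0.0775, 0.0046]
eef_rot: [[0.723, 0.691, 0.001], [0.691, -0.723, -0.0], [0.0, 0.001, -1.0]]
contact_force: [0.1, 0.8, 0.1]
opening: 0.03
```

```bash
python3 plan.py 645 -212 100 -1.1
```

```text
t 18.73 p [456.5 -77.5   4.6] jaw 43.7 tilt [ 0.0007 -0.0001] open 30.0 F [0.1 0.8 0.1] j [ 0.38  0.72 -0.38  2.14  0.69  0.4   0.2 ]
turn z 44.81 then shift x 191.1 y 130.9 z -95.4
```

carry_out(steps=[[[0,0,-5],[0,0,0],-1],[[0,0,-12],[0,0,3.8],-1],[[0,0,-20],[0,0,7],-1],[[0,0,-22],[0,0,7],-1],[[0,0,-18],[0,0,7],-1],[[0,0,-12],[0,0,7],-1],[[0,0,-6],[0,0,7],-1],[[0,0,0],[0,0,6],-1],[[10,6.9,0],[0,0,0],-1],[[20,13.7,0],[0,0,0],-1],[[28,19.2,0],[0,0,0],-1],[[28,19.2,0],[0,0,0],-1]])

```text
time_s: 19.73
ee_pos: [0.5414, -0.1381, 0.0999]
eef_rot: [[1.0, -0.017, -0.0], [-0.017, -1.0, 0.0], [-0.0, -0.0, -1.0]]
contact_force: [0.2, -0.5, -0.9]
opening: 0.03
```

carry_out(steps=[[[28,19.2,0],[0,0,0],-1],[[28,19.2,0],[0,0,0],-1],[[22,15.1,0],[0,0,0],-1],[[14,9.6,0],[0,0,0],-1],[[8,5.5,0],[0,0,0],-1],[[4,2.7,0],[0,0,0],-1],[[1,0.8,0],[0,0,0],-1],[[0,0,0],[0,0,0],-1],[[0,0,0],[0,0,0],-1],[[0,0,0],[0,0,0],-1]])

```text
time_s: 20.57
ee_pos: [0.6441, -0.2113, 0.0995]
eef_rot: [[1.0, -0.018, -0.001], [-0.018, -1.0, 0.0], [-0.001, -0.0, -1.0]]
contact_force: [0.5, -0.2, -0.8]
opening: 0.0296
```

```bash
python3 plan.py 645 -212 9 -1.1
```

```text
t 20.57 p [ 644.1 -211.3   99.5] jaw -1.0 tilt [-0.0006  0.0005] open 29.6 F [ 0.5 -0.2 -0.8] j [ 0.47  0.8  -0.35  1.45  0.31  0.94  0.02]
turn z 0.08 then shift x 0.9 y 0.7 z 90.5
```

Last time descents came up ~2 mm short at this radius, so I add that.

carry_out(steps=[[[0.5,0.5,8],[0,0,0],-1],[[0,0,16],[0,0,0],-1],[[0,0,20],[0,0,0],-1],[[0,0,18],[0,0,0],-1],[[0,0,13],[0,0,0],-1],[[0,0,8],[0,0,0],-1],[[0,0,4],[0,0,0],-1],[[0,0,2],[0,0,0],-1],[[0,0,1],[0,0,0],-1],[[0,0,1],[0,0,0],-1],[[0,0,0],[0,0,0],-1],[[0,0,0],[0,0,0],-1]])

```text
time_s: 21.57
ee_pos: [0.6457, -0.2127, 0.009]
eef_rot: [[1.0, -0.019, 0.001], [-0.019, -1.0, -0.0], [0.001, 0.0, -1.0]]
contact_force: [-0.5, 0.7, 0.2]
opening: 0.0301
```

carry_out(steps=[[[0,0,0.4],[0,0,0],-1],[[0,0,0],[0,0,0],-1],[[0,0,0],[0,0,0],0],[[0,0,0],[0,0,0],0],[[0,0,0],[0,0,0],0],[[0,0,-6],[0,0,0],0],[[0,0,-14],[0,0,0],0],[[0,0,-20],[0,0,0],0],[[0,0,-22],[0,0,0],0],[[0,0,-20],[0,0,0],0],[[0,0,-16],[0,0,0],0],[[0,0,-8],[0,0,0],0]])

```text
time_s: 22.57
ee_pos: [0.647, -0.2128, 0.1181]
eef_rot: [[1.0, -0.019, 0.006], [-0.019, -1.0, -0.001], [0.006, 0.001, -1.0]]
contact_force: [-0.2, -0.4, -1.1]
opening: 0.0463
```

```bash
python3 plan.py 451.6 61.8 115 10; python3 - <<'E'
from h import *
snap('top','t2.png');snap('scene','s2.png')
E
```

```text
t 22.57 p [ 647.  -212.8  118.1] jaw -1.1 tilt [ 0.0058 -0.0013] open 46.3 F [-0.2 -0.4 -1.1] j [ 0.48  0.78 -0.36  1.43  0.3   0.97  0.03]
turn z -11.09 then shift x -144.8 y -304.4 z 3.1
```

View pics/t2.png

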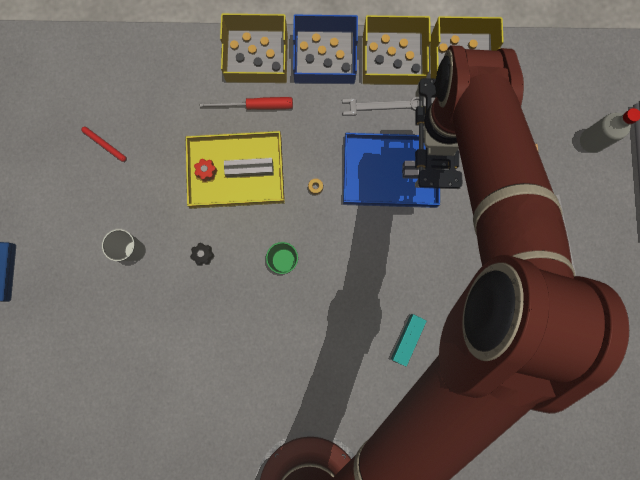

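View pics/s2.png

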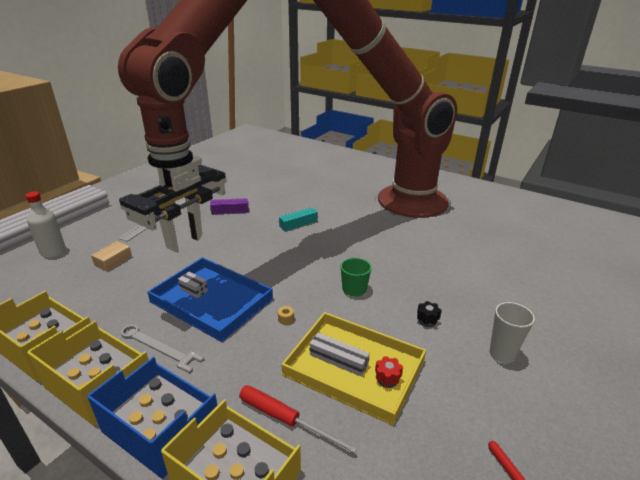

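Long offcut and red knob lie flat in the yellow tray (top view (248,167) and (205,169)), and the short offcut is in the blue tray. The green cup is next.

carry_out(steps=[[[-7.4,-10,0],[0,0,0],1],[[-14.8,-20,0],[0,0,0],1],[[-20.7,-28,0],[0,0,0],1],[[-20.7,-28,0],[0,0,0],1],[[-20.7,-28,0],[0,0,0],1],[[-20.7,-28,0],[0,0,0],1],[[-20.7,-28,0],[0,0,0],1],[[-20.7,-28,0],[0,0,0],1],[[-20.7,-28,0],[0,0,0],1],[[-14.8,-20,0],[0,0,0],1],[[-8.9,-12,0],[0,0,0],1],[[-5.9,-8,0],[0,0,0],1]])

```text
time_s: 23.67
ee_pos: [0.4515, 0.0588, 0.1134]
eef_rot: [[1.0, -0.015, -0.002], [-0.015, -1.0, 0.0], [-0.002, -0.0, -1.0]]
contact_force: [0.7, 0.0, 0.4]
opening: 0.0927
```

carry_out(steps=[[[-3,-4,0],[0,0,0],1],[[-0.6,-0.8,8],[0,0,0],1],[[0,0,12],[0,0,0],1],[[0,0,8],[0,0,0],1],[[0,0,4],[0,0,0],1],[[0,0,0],[0,0,0],1],[[0,0,0],[0,0,0],1],[[0,0,0],[0,0,0],1]])

```text
time_s: 24.33
ee_pos: [0.4505, 0.0617, 0.082]
eef_rot: [[1.0, -0.02, 0.001], [-0.02, -1.0, 0.0], [0.001, -0.0, -1.0]]
contact_force: [1.4, -0.5, -0.4]
opening: 0.0933
```

```bash
python3 plan.py 451.6 61.8 24 -1.1
```

```text
t 24.33 p [450.5  61.7  82. ] jaw -1.1 tilt [0.0005 0.0001] open 93.3 F [ 1.4 -0.5 -0.4] j [ 0.03  0.55 -0.31  2.11  0.32  0.52 -0.54]
turn z -0.02 then shift x 1.1 y -0.1 z 58.0
```

carry_out(steps=[[[1,0,8],[0,0,0],1],[[0,0,14],[0,0,0],1],[[0,0,14],[0,0,0],1],[[0,0,10],[0,0,0],1],[[0,0,7],[0,0,0],1],[[0,0,4],[0,0,0],1],[[0,0,1],[0,0,0],1],[[0,0,0],[0,0,0],-1],[[0,0,0],[0,0,0],-1],[[0,0,0],[0,0,0],-1],[[0,0,0],[0,0,0],-1],[[0,0,0],[0,0,0],-1]], grip_force=12)

```text
time_s: 25.33
ee_pos: [0.4514, 0.0619, 0.0243]
eef_rot: [[1.0, -0.019, 0.001], [-0.019, -1.0, 0.0], [0.001, -0.0, -1.0]]
contact_force: [1.1, 0.9, -0.1]
opening: 0.0643
```

```bash
python3 plan.py 646.8 -122 110 -1.1
```

```text
t 25.33 p [451.4  61.9  24.3] jaw -1.1 tilt [0.001  0.0003] open 64.3 F [ 1.1  0.9 -0.1] j [-0.03  0.66 -0.22  2.15  0.39  0.37 -0.59]
turn z 0.01 then shift x 198.9 y 180.2 z -85.7
```

carry_out(steps=[[[0,0,-4],[0,0,0],-1],[[0,0,-10],[0,0,0],-1],[[0,0,-16],[0,0,0],-1],[[0,0,-20],[0,0,0],-1],[[0,0,-18],[0,0,0],-1],[[0,0,-12],[0,0,0],-1],[[0,0,-6],[0,0,0],-1],[[0,0,0],[0,0,0],-1]])

```text
time_s: 26.0
ee_pos: [0.4517, 0.0619, 0.1111]
eef_rot: [[1.0, -0.019, 0.003], [-0.019, -1.0, 0.0], [0.003, -0.0, -1.0]]
contact_force: [0.2, 0.2, -0.5]
opening: 0.0639
```

```bash
python3 plan.py 646.8 -122 110 -1.1;python3 - <<'E'
from h import *
im,d=snap('scene','s3.png');cv2.imwrite('pics/s3c.png',cv2.resize(im[80:320,280:540,::-1],None,fx=2,fy=2))
E
```

```text
t 26.0 p [451.7  61.9 111.1] jaw -1.1 tilt [0.0027 0.0004] open 63.9 F [ 0.2  0.2 -0.5] j [ 0.06  0.5  -0.34  2.09  0.29  0.6  -0.51]
turn z 0.0 then shift x 198.6 y 180.2 z 1.1
```

View pics/s3c.png

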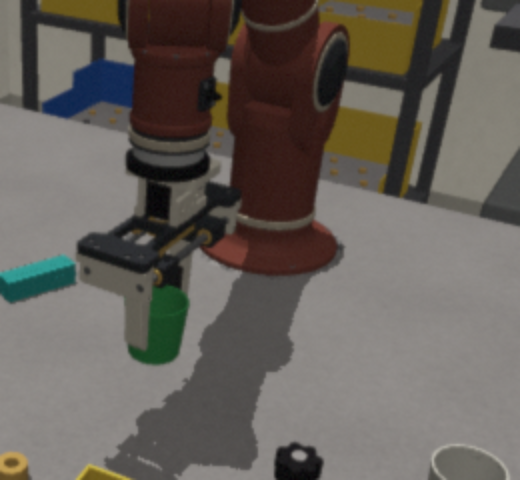

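carry_out(steps=[[[10,9,0],[0,0,0],-1],[[20,18.1,0],[0,0,0],-1],[[26,23.6,0],[0,0,0],-1],[[26,23.6,0],[0,0,0],-1],[[26,23.6,0],[0,0,0],-1],[[26,23.6,0],[0,0,0],-1],[[26,23.6,0],[0,0,0],-1],[[18,16.3,0],[0,0,0],-1],[[11,10,0],[0,0,0],-1],[[6,5.4,0],[0,0,0],-1],[[3,2.7,0],[0,0,0],-1],[[0.6,0.6,0],[0,0,0],-1]])

```text
time_s: 27.05
ee_pos: [0.6458, -0.1222, 0.1086]
eef_rot: [[1.0, -0.019, -0.002], [-0.019, -1.0, 0.0], [-0.002, -0.0, -1.0]]
contact_force: [0.1, -0.9, -1.1]
opening: 0.0638
```

carry_out(steps=[[[0,0,0],[0,0,0],-1],[[0,0,0],[0,0,0],-1],[[0,0,10],[0,0,0],-1],[[0,0,16],[0,0,0],-1],[[0,0,16],[0,0,0],-1],[[0,0,12],[0,0,0],-1],[[0,0,8],[0,0,0],-1],[[0,0,5],[0,0,0],-1],[[0,0,2],[0,0,0],-1],[[0,0,0],[0,0,0],-1],[[0,0,0],[0,0,0],-1],[[0,0,0],[0,0,0],-1]])

```text
time_s: 28.05
ee_pos: [0.6469, -0.122, 0.0417]
eef_rot: [[1.0, -0.019, 0.002], [-0.019, -1.0, -0.0], [0.002, 0.0, -1.0]]
contact_force: [-0.7, 0.4, -0.7]
opening: 0.0637
```

```bash
python3 plan.py 646.8 -122 28.3 -1.1
```

```text
t 28.05 p [ 646.9 -122.    41.7] jaw -1.1 tilt [ 0.0017 -0.0002] open 63.7 F [-0.7  0.4 -0.7] j [ 0.34  0.84 -0.32  1.56  0.34  0.8  -0.15]
turn z 0.02 then shift x -0.1 y 0.0 z 13.4
```

carry_out(steps=[[[0,0,4],[0,0,0],-1],[[0,0,4],[0,0,0],-1],[[0,0,2.5],[0,0,0],-1],[[0,0,1.5],[0,0,0],-1],[[0,0,0.8],[0,0,0],-1],[[0,0,0.5],[0,0,0],-1],[[0,0,0.3],[0,0,0],-1],[[0,0,0],[0,0,0],-1],[[0,0,0],[0,0,0],-1]])

```text
time_s: 28.8
ee_pos: [0.6458, -0.1219, 0.0283]
eef_rot: [[1.0, -0.019, -0.001], [-0.019, -1.0, -0.0], [-0.001, 0.0, -1.0]]
contact_force: [-2.4, 0.2, 4.6]
opening: 0.0636
```

Contact with the floor (4.6 N). Release and rise.

carry_out(steps=[[[0,0,-0.4],[0,0,0],-1],[[0,0,0],[0,0,0],0.5],[[0,0,0],[0,0,0],0.8],[[0,0,0],[0,0,0],0.8],[[0,0,0],[0,0,0],0.8],[[0,0,-6],[0,0,0],0.8],[[0,0,-14],[0,0,0],0.8],[[0,0,-20],[0,0,0],0.8],[[0,0,-24],[0,0,0],0.8],[[0,0,-24],[0,0,0],0.8],[[0,0,-16],[0,0,0],0.8],[[0,0,-8],[0,0,0],0.8]])

```text
time_s: 29.8
ee_pos: [0.6479, -0.1219, 0.143]
eef_rot: [[1.0, -0.019, 0.005], [-0.019, -1.0, -0.0], [0.005, 0.0, -1.0]]
contact_force: [0.8, 0.9, 0.4]
opening: 0.0838
```

```bash
python3 plan.py 468.6 372.3 160 -1.1;python3 - <<'E'
from h import *
im,d=snap('scene','s4.png')
E
```

```text
t 29.8 p [ 647.9 -121.9  143. ] jaw -1.1 tilt [ 0.0054 -0.0004] open 83.8 F [0.8 0.9 0.4] j [ 0.36  0.72 -0.37  1.48  0.29  0.98 -0.1 ]
turn z 0.02 then shift x -188.8 y -490.6 z -17.0
```

View pics/s4.png

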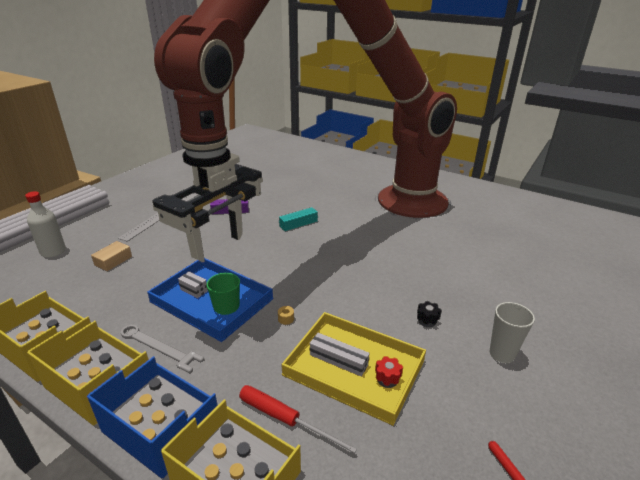

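carry_out(steps=[[[-3.8,-10,-6],[0,0,0],1],[[-7.7,-20,-6],[0,0,0],1],[[-11.5,-30,-5],[0,0,0],1],[[-14.2,-37,0],[0,0,0],1],[[-14.2,-37,0],[0,0,0],1],[[-14.2,-37,0],[0,0,0],1],[[-14.2,-37,0],[0,0,0],1],[[-14.2,-37,0],[0,0,0],1],[[-14.2,-37,0],[0,0,0],1],[[-14.2,-37,0],[0,0,0],1],[[-14.2,-37,0],[0,0,0],1],[[-14.2,-37,0],[0,0,0],1]])

```text
time_s: 30.85
ee_pos: [0.5003, 0.2756, 0.1556]
eef_rot: [[1.0, -0.018, -0.003], [-0.018, -1.0, -0.001], [-0.003, 0.001, -1.0]]
contact_force: [0.9, 0.4, 0.9]
opening: 0.0933
```

carry_out(steps=[[[-14.2,-37,0],[0,0,0],1],[[-10.8,-28,0],[0,0,0],1],[[-6.2,-16,0],[0,0,0],1],[[-3.5,-9,0],[0,0,0],1],[[-1.9,-5,0],[0,0,0],1],[[-1,-2.6,0],[0,0,0],1],[[0,0,0],[0,0,0],1],[[0,0,0],[0,0,0],1],[[0,0,0],[0,0,0],1],[[0,0,0],[0,0,0],1]])

```text
time_s: 31.68
ee_pos: [0.468, 0.3708, 0.1567]
eef_rot: [[1.0, -0.021, 0.0], [-0.021, -1.0, -0.001], [0.0, 0.001, -1.0]]
contact_force: [0.2, -0.2, -0.2]
opening: 0.0928
```

```bash
python3 plan.py 468.6 372.3 63 -1.1;python3 - <<'E'
from h import *
im,d=snap('top','t5.png')
E
sed -i 's/\[0\]\[.pixels/[0]["pixels/; s/pixels.\]/pixels"]/; s/enumerate//' circ.py; sed -n 4,6p circ.py; python3 circ.py; python3 meas.py | head -14
```

```text
t 31.68 p [468.  370.8 156.7] jaw -1.2 tilt [ 0.0003 -0.0006] open 92.8 F [ 0.2 -0.2 -0.2] j [-0.49  0.62 -0.36  1.65  0.26  0.92 -0.97]
turn z -0.11 then shift x 0.6 y -1.5 z 93.7
for t,lo,hi,r in [('green_cup_center',.057,.064,.0305),('white_cup_center',.091,.099,.0305)]:
    m=cv2.dilate(env.trace('top',t)[0]["pixels"].astype(np.uint8),np.ones((7,7)))>0
    Q=P[m&(d>0)];Q=Q[(Q[:,2]>lo)&(Q[:,2]<hi)]
green_cup_center 145 [ 0.6454 -0.1219  0.0299] [ 0.6453 -0.1218]
white_cup_center 155 [0.4686 0.3726 0.0294] [0.4685 0.3725]
yellow_tray 0.17 [199. 158. 217. 183.] n 313 rect c [636.8 228. ] size [43.6 40.4] ang 56.6 zmed 0.037 mean [0.6352 0.2268]
blue_tray 0.57 [344. 133. 438. 204.] n 775 rect c [ 645.8 -161.7] size [199.5 151.7] ang 88.7 zmed 0.0263 mean [ 0.6456 -0.1657]
long_offcut_center 0.92 [223. 155. 277. 178.] n 722 rect c [644.8 138.1] size [31.9 99.9] ang 3.7 zmed 0.0335 mean [0.6439 0.1378]
long_offcut_center 0.72 [479. 295. 528. 340.] n 768 rect c [ 340.4 -389.7] size [ 31.3 101.4] ang 39.7 zmed 0.0292 mean [ 0.3404 -0.3886]
short_offcut_center 0.58 [404. 161. 429. 176.] n
[... 383 characters left out ...]
2. 185.] n 208 rect c [ 645.6 -121.8] size [61.8 62.1] ang 22.3 zmed 0.0625 mean [ 0.6489 -0.1226]
white_cup_center 0.98 [103. 229. 146. 259.] n 199 rect c [468.9 372.7] size [60.8 60.6] ang 84.7 zmed 0.0933 mean [0.4697 0.375 ]
green_cup_center [(0.57, array([ 0.643 , -0.1188,  0.03  ]))]
white_cup_center [(0.94, array([0.4666, 0.3703, 0.0475])), (0.34, array([0.6243, 0.1633, 0.0475]))]
red_knob_center [(0.8, array([0.6438, 0.2202, 0.017 ]))]
black_knob_center [(0.64, array([0.4574, 0.2224, 0.017 ])), (0.33, array([ 0.6429, -0.1576,  0.017 ]))]
long_offcut_center [(0.94, array([ 0.3002, -0.1913,  0.015 ])), (0.73, array([0.6526, 0.1399, 0.015 ])), (0.64, array([ 0.342 , -0.3902,  0.015 ]))]
```

View pics/t5.png

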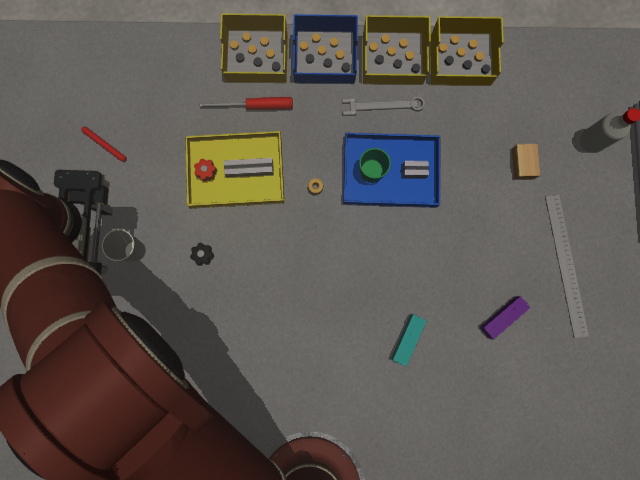

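Green cup stands upright at (645, −122); everything else is in place. The gripper is over the white cup.

carry_out(steps=[[[0.3,-1,8],[0,0,0],1],[[0,0,15],[0,0,0],1],[[0,0,18],[0,0,0],1],[[0,0,18],[0,0,0],1],[[0,0,14],[0,0,0],1],[[0,0,9],[0,0,0],1],[[0,0,5],[0,0,0],1],[[0,0,3],[0,0,0],1],[[0,0,2],[0,0,0],1],[[0,0,0],[0,0,0],1],[[0,0,0],[0,0,0],1]])

```text
time_s: 33.65
ee_pos: [0.4678, 0.3736, 0.0654]
eef_rot: [[1.0, -0.019, 0.001], [-0.019, -1.0, 0.001], [0.001, -0.001, -1.0]]
contact_force: [0.0, 0.4, -0.3]
opening: 0.0929
```

```bash
python3 plan.py 468.6 372.5 63 -1.1
```

```text
t 33.65 p [467.8 373.6  65.4] jaw -1.1 tilt [0.0011 0.001 ] open 92.9 F [ 0.   0.4 -0.3] j [-0.52  0.73 -0.32  1.73  0.32  0.73 -1.02]
turn z 0.02 then shift x 0.8 y 1.0 z 2.4
```

carry_out(steps=[[[0.8,1,1.5],[0,0,0],1],[[0,0,1],[0,0,0],1],[[0,0,0],[0,0,0],1],[[0,0,0],[0,0,0],1],[[0,0,0],[0,0,0],-1],[[0,0,0],[0,0,0],-1],[[0,0,0],[0,0,0],-1],[[0,0,0],[0,0,0],-1],[[0,0,0],[0,0,0],-1],[[0,0,0],[0,0,0],-1]], grip_force=8)

```text
time_s: 34.48
ee_pos: [0.4683, 0.3722, 0.0622]
eef_rot: [[1.0, -0.019, 0.0], [-0.019, -1.0, 0.0], [0.0, -0.0, -1.0]]
contact_force: [-1.2, 0.4, -0.0]
opening: 0.0625
```

```bash
python3 plan.py 468.6 372.5 180 -1.1
```

```text
t 34.48 p [468.3 372.2  62.2] jaw -1.1 tilt [0.0001 0.0001] open 62.5 F [-1.2  0.4 -0. ] j [-0.52  0.74 -0.31  1.73  0.32  0.72 -1.02]
turn z 0.02 then shift x 0.3 y -0.4 z -117.8
```

carry_out(steps=[[[0,0,-3],[0,0,0],-1],[[0,0,-8],[0,0,0],-1],[[0,0,-13],[0,0,0],-1],[[0,0,-17],[0,0,0],-1],[[0,0,-19],[0,0,0],-1],[[0,0,-19],[0,0,0],-1],[[0,0,-16],[0,0,0],-1],[[0,0,-11],[0,0,0],-1],[[0,0,-7],[0,0,0],-1],[[0,0,-4],[0,0,0],-1],[[0,0,0],[0,0,0],-1],[[0,0,0],[0,0,0],-1]])

```text
time_s: 35.48
ee_pos: [0.4679, 0.3718, 0.1786]
eef_rot: [[1.0, -0.019, -0.001], [-0.019, -1.0, -0.001], [-0.001, 0.001, -1.0]]
contact_force: [0.8, 0.0, -1.2]
opening: 0.0621
```

```bash
python3 plan.py 645.4 -121.9 175 -1.1;python3 - <<'E'
from h import *
im,d=snap('scene','s6.png')
E
```

```text
t 35.48 p [467.9 371.8 178.6] jaw -1.1 tilt [-0.0009 -0.0008] open 62.1 F [ 0.8  0.  -1.2] j [-0.48  0.6  -0.37  1.63  0.25  0.97 -0.95]
turn z 0.02 then shift x 186.9 y 490.2 z 3.6
```

View pics/s6.png

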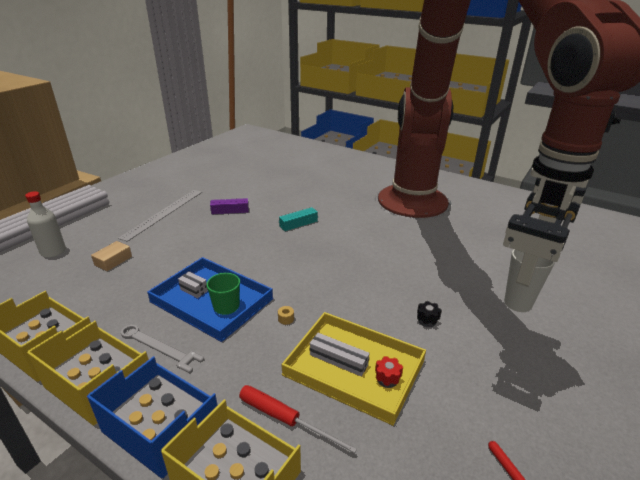

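carry_out(steps=[[[3,8,0],[0,0,0],-1],[[6.1,16,0],[0,0,0],-1],[[9.1,24,0],[0,0,0],-1],[[11.4,30,0],[0,0,0],-1],[[11.4,30,0],[0,0,0],-1],[[11.4,30,0],[0,0,0],-1],[[11.4,30,0],[0,0,0],-1],[[11.4,30,0],[0,0,0],-1],[[11.4,30,0],[0,0,0],-1],[[11.4,30,0],[0,0,0],-1],[[11.4,30,0],[0,0,0],-1],[[11.4,30,0],[0,0,0],-1]])

```text
time_s: 36.53
ee_pos: [0.5828, 0.0493, 0.1785]
eef_rot: [[1.0, -0.019, -0.002], [-0.019, -1.0, -0.001], [-0.002, 0.001, -1.0]]
contact_force: [-0.6, 0.5, -1.4]
opening: 0.0624
```

carry_out(steps=[[[11.4,30,0],[0,0,0],-1],[[11.4,30,0],[0,0,0],-1],[[11.4,30,0],[0,0,0],-1],[[9.9,26,0],[0,0,0],-1],[[7.6,20,0],[0,0,0],-1],[[5.3,14,0],[0,0,0],-1],[[3.8,10,0],[0,0,0],-1],[[2.3,6,0],[0,0,0],-1],[[1.5,4,0],[0,0,0],-1],[[0.8,2,0],[0,0,0],-1],[[0,0,0],[0,0,0],-1],[[0,0,0],[0,0,0],-1]])

```text
time_s: 37.53
ee_pos: [0.6451, -0.1198, 0.1793]
eef_rot: [[1.0, -0.017, -0.0], [-0.017, -1.0, 0.001], [-0.0, -0.001, -1.0]]
contact_force: [-1.2, 0.6, 0.2]
opening: 0.0625
```

carry_out(steps=[[[0,0,0],[0,0,0],-1],[[0,0,8],[0,0,0],-1],[[0,0,12],[0,0,0],-1],[[0,0,8],[0,0,0],-1],[[0,0,4],[0,0,0],-1],[[0,0,0],[0,0,0],-1],[[0,0,0],[0,0,0],-1],[[0,0,0],[0,0,0],-1],[[0,0,0],[0,0,0],-1]])

```text
time_s: 38.28
ee_pos: [0.6456, -0.1213, 0.1477]
eef_rot: [[1.0, -0.019, 0.001], [-0.019, -1.0, 0.0], [0.001, -0.0, -1.0]]
contact_force: [-0.0, -0.5, 0.3]
opening: 0.0623
```

```bash
python3 plan.py 645.4 -121.9 71.2 -1.1;python3 - <<'E'
from h import *
im,d=snap('scene','s7.png');cv2.imwrite('pics/s7c.png',cv2.resize(im[150:350,120:320,::-1],None,fx=3,fy=3))
E
```

```text
t 38.28 p [ 645.6 -121.3  147.7] jaw -1.1 tilt [0.0011 0.    ] open 62.3 F [-0.  -0.5  0.3] j [ 0.35  0.71 -0.35  1.48  0.27  0.99 -0.09]
turn z 0.01 then shift x -0.1 y 0.6 z 76.5
```

View pics/s7c.png

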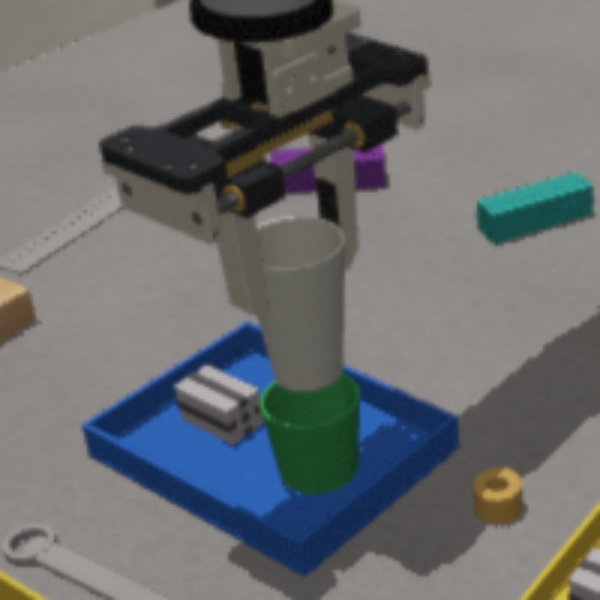

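carry_out(steps=[[[0,0.5,4],[0,0,0],-1],[[0,0,8],[0,0,0],-1],[[0,0,10],[0,0,0],-1],[[0,0,10],[0,0,0],-1],[[0,0,10],[0,0,0],-1],[[0,0,8],[0,0,0],-1],[[0,0,5],[0,0,0],-1],[[0,0,3],[0,0,0],-1],[[0,0,2],[0,0,0],-1],[[0,0,0],[0,0,0],-1],[[0,0,0],[0,0,0],-1],[[0,0,0],[0,0,0],-1]])

```text
time_s: 39.33
ee_pos: [0.6455, -0.1218, 0.0877]
eef_rot: [[1.0, -0.019, 0.001], [-0.019, -1.0, -0.0], [0.001, 0.0, -1.0]]
contact_force: [-0.4, -0.6, -1.0]
opening: 0.0621
```

```bash
python3 plan.py 645.4 -121.9 71.2 -1.1
```

```text
t 39.33 p [ 645.5 -121.8   87.7] jaw -1.1 tilt [ 0.0011 -0.    ] open 62.1 F [-0.4 -0.6 -1. ] j [ 0.34  0.78 -0.33  1.53  0.3   0.88 -0.12]
turn z 0.02 then shift x -0.1 y 0.1 z 16.5
```

carry_out(steps=[[[0,0,2],[0,0,0],-1],[[0,0,3],[0,0,0],-1],[[0,0,3],[0,0,0],-1],[[0,0,2],[0,0,0],-1],[[0,0,1.5],[0,0,0],-1],[[0,0,1],[0,0,0],-1],[[0,0,0.5],[0,0,0],-1],[[0,0,0],[0,0,0],-1],[[0,0,0],[0,0,0],-1],[[0,0,0],[0,0,0],-1]])

```text
time_s: 40.17
ee_pos: [0.6451, -0.1218, 0.0742]
eef_rot: [[1.0, -0.019, -0.0], [-0.019, -1.0, 0.0], [-0.0, -0.0, -1.0]]
contact_force: [0.1, -1.1, -0.1]
opening: 0.0625
```

carry_out(steps=[[[0,0,0.7],[0,0,0],-1],[[0,0,0.7],[0,0,0],-1],[[0,0,0.3],[0,0,0],-1],[[0,0,0],[0,0,0],-1],[[0,0,0],[0,0,0],-1],[[0,0,0],[0,0,0],-1]])

```text
time_s: 40.67
ee_pos: [0.6452, -0.1218, 0.0725]
eef_rot: [[1.0, -0.019, 0.0], [-0.019, -1.0, 0.0], [0.0, -0.0, -1.0]]
contact_force: [0.1, -0.6, -0.1]
opening: 0.0624
```

carry_out(steps=[[[0,0,0.4],[0,0,0],-1],[[0,0,0.4],[0,0,0],-1],[[0,0,0],[0,0,0],-1],[[0,0,0],[0,0,0],-1],[[0,0,0],[0,0,0],-1]])

```text
time_s: 41.08
ee_pos: [0.6453, -0.1218, 0.0718]
eef_rot: [[1.0, -0.019, 0.0], [-0.019, -1.0, 0.0], [0.0, -0.0, -1.0]]
contact_force: [1.7, 0.1, 0.6]
opening: 0.0619
```

carry_out(steps=[[[0,0,0.3],[0,0,0],-1],[[0,0,0.2],[0,0,0],-1],[[0,0,0],[0,0,0],-1],[[0,0,0],[0,0,0],-1],[[0,0,0],[0,0,0],-1]])

```text
time_s: 41.5
ee_pos: [0.6453, -0.1219, 0.0715]
eef_rot: [[1.0, -0.019, 0.001], [-0.019, -1.0, -0.0], [0.001, 0.0, -1.0]]
contact_force: [0.6, -0.2, 2.5]
opening: 0.0617
```

Bottom reached at the expected height with 2.5 N. Release.

carry_out(steps=[[[0,0,0],[0,0,0],0.38],[[0,0,0],[0,0,0],0.45],[[0,0,0],[0,0,0],0.6],[[0,0,0],[0,0,0],0.8],[[0,0,0],[0,0,0],0.9],[[0,0,0],[0,0,0],0.9],[[0,0,-4],[0,0,0],0.9],[[0,0,-10],[0,0,0],0.9],[[0,0,-16],[0,0,0],0.9],[[0,0,-20],[0,0,0],0.9],[[0,0,-20],[0,0,0],0.9],[[0,0,-20],[0,0,0],0.9]])

```text
time_s: 42.5
ee_pos: [0.6453, -0.1217, 0.1631]
eef_rot: [[1.0, -0.019, 0.001], [-0.019, -1.0, 0.0], [0.001, -0.0, -1.0]]
contact_force: [0.6, -0.5, 0.6]
opening: 0.0886
```

carry_out(steps=[[[0,0,-15],[0,0,0],0.9],[[-10,-10,-8],[0,0,0],0.9],[[-20,-20,0],[0,0,0],0.9],[[-25,-25,0],[0,0,0],0.9],[[-25,-25,0],[0,0,0],0.9],[[-25,-25,0],[0,0,0],0.9],[[-25,-25,0],[0,0,0],0.9],[[-20,-25,0],[0,0,0],0.9],[[-10,-20,0],[0,0,0],0.9],[[0,-10,0],[0,0,0],0.9],[[0,-5,0],[0,0,0],0.9],[[0,0,0],[0,0,0],0.9]])

```text
time_s: 43.5
ee_pos: [0.4901, 0.0719, 0.1849]
eef_rot: [[1.0, -0.018, 0.002], [-0.018, -1.0, 0.0], [0.002, -0.001, -1.0]]
contact_force: [0.5, -0.6, -0.1]
opening: 0.0886
```

```bash
python3 - <<'E'
from h import *
im,d=snap('top','t8.png');im,d=snap('scene','s8.png')
E
python3 circ.py; python3 meas.py|grep rect
```

```text
green_cup_center 59 [ 0.6453 -0.1217  0.0292] [ 0.6468 -0.1222]
white_cup_center 79 [ 0.6443 -0.1202  0.0286] [ 0.6433 -0.1201]
yellow_tray 0.7 [186. 131. 281. 208.] n 521 rect c [642.1 169.1] size [153.  199.3] ang 3.2 zmed 0.0263 mean [0.6716 0.2048]
blue_tray 0.78 [342. 132. 438. 206.] n 778 rect c [ 645.9 -161.9] size [199.8 151.6] ang 89.0 zmed 0.0268 mean [ 0.6466 -0.1637]
long_offcut_center 0.69 [482. 294. 533. 338.] n 772 rect c [ 340.8 -389.9] size [ 31.4 102. ] ang 38.9 zmed 0.0293 mean [ 0.3407 -0.3892]
long_offcut_center 0.66 [391. 313. 424. 367.] n 776 rect c [ 293.3 -193.6] size [31.3 99.6] ang 65.8 zmed 0.0294 mean [ 0.2928 -0.1934]
long_offcut_center 0.47 [185. 131. 281. 209.] n 372 rect c [642.  168.6] size [150.7 200.1] ang 4.1 zmed 0.0271 mean [0.6677 0.2073]
short_offcut_center 0.91 [401. 161. 431. 178.] n 375 rect c [ 645.5 -211.8] size [50.9 31. ] ang 90.0 zmed 0.0333 mean [ 0.6449 -0.2113]
red_knob_center 0.48 [191. 246. 214. 262.] n 327 rect c [459.4 227.1] size [42.4 41.2] ang 81.5 zmed 0.0332 mean [0.4598 0.2273]
red_knob_center 0.43 [200. 158. 203. 181.] n 87 rect c [637.8 241.4] size [16.5 38.2] ang 88.3 zmed 0.037 mean [0.6363 0.2408]
black_knob_center 0.92 [194. 246. 213. 263.] n 307 rect c [459.8 225.8] size [40.3 40.6] ang 89.3 zmed 0.0334 mean [0.4599 0.2264]
green_cup_center 0.56 [360. 163. 389. 186.] n 74 rect c [ 627.9 -116.4] size [59.4 25.9] ang 74.8 zmed 0.0631 mean [ 0.6235 -0.1158]
white_cup_center 0.93 [364. 141. 392. 176.] n 227 rect c [ 645.8 -119.9] size [61.1 58.2] ang 0.3 zmed 0.099 mean [ 0.6505 -0.1198]
```

View pics/t8.png

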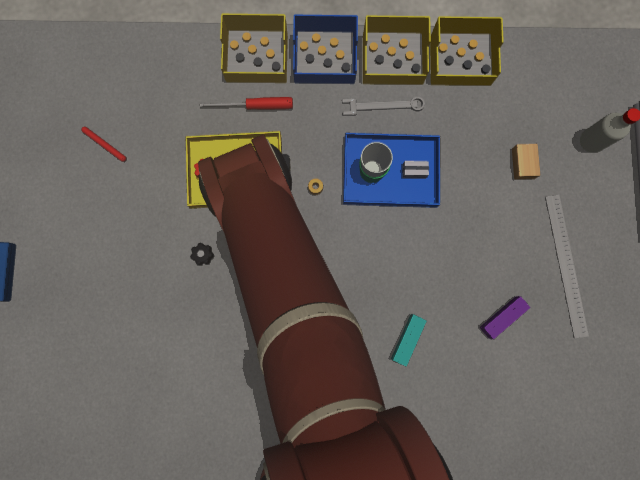

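View pics/s8.png

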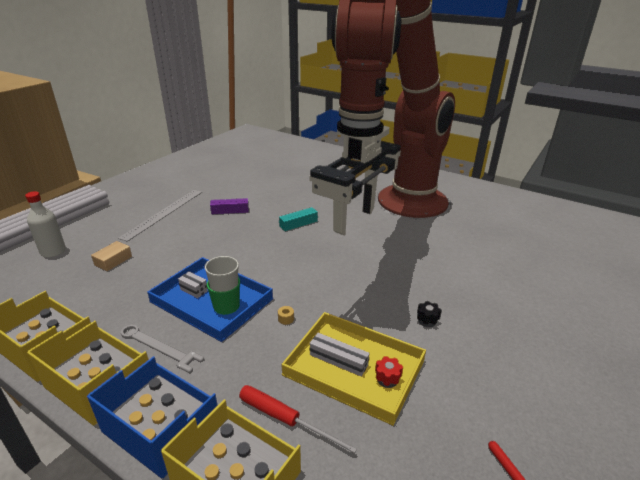

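The scene view shows the white cup nested upright in the green one (224,285), and the other parts flat. I'll check its rim height and tilt before handing in.

```bash
python3 - <<'E'
from h import *
for cam in('top','scene'):
    im,d=env.capture(cam);P=cloud(cam,d)
    Q=P[(d>0)&(np.hypot(P[...,0]-.645,P[...,1]+.121)<.036)]
    T=Q[(Q[:,2]>.092)&(Q[:,2]<.115)]
    r=np.hypot(T[:,0]-.645,T[:,1]+.121);a=np.arctan2(T[:,1]+.121,T[:,0]-.645)
    print(cam,'max',np.percentile(Q[:,2],[98,99.5]).round(4),[round(np.percentile(T[(a>k)&(a<k+np.pi/2),2],95),4) if ((a>k)&(a<k+np.pi/2)).sum()>4 else None for k in np.arange(-np.pi,np.pi-.1,np.pi/2)])
    H=T[T[:,2]>.098]; print(H[:,:2].min(0).round(4),H[:,:2].max(0).round(4))
E
```

```text
top max [0.1051 0.1066] [np.float64(0.1061), np.float64(0.1063), np.float64(0.1057), np.float64(0.106)]
[ 0.6155 -0.1516] [ 0.6767 -0.0905]
scene max [0.1045 0.1054] [np.float64(0.1047), np.float64(0.1051), np.float64(0.1047), np.float64(0.1053)]
[ 0.6145 -0.1549] [ 0.6782 -0.0917]
```

Rim is level, at about 104–106 mm (104 expected). Handing in.

```bash
python3 -c "
from workcell import env
print(env.close_job(), env.get_obs()['time_s'])"
```

```text
the job is handed in; nothing more can be done
the job is handed in; nothing more can be done
```

Both kits are made up and the job is handed in, after about 45 s of the 141 s allowed. No verdict was reported.

- **Yellow tray:** the long offcut and the red star knob lie flat and apart.
- **Blue tray:** the short offcut lies flat and the green cup stands upright. The white cup was lowered in after the green cup was released, and let go at 2.5 N of contact.

**Last checks:**
- **White cup:** its rim is level to about 1 mm and measured 104–106 mm high, against 104 mm expected when home.
- **Short offcut:** its top face measured about 33 mm high, against 34 mm expected flat on the tray floor.
- **Long offcut and red knob:** their tops measured right for flat (33.5 and 37.5 mm) after placing. In the last top view the arm partly hid the yellow tray, so I could not re-measure them there. The last scene view shows both flat and clear of each other.
- **Black knob:** it has not moved by more than about 2 mm, which is within measuring error.

The networks gave a few wrong labels, such as offering the turquoise and purple bars as the long offcut. I ruled these out against the pictures. No check failed.

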